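# Gas off, strainer lid on, cover away

## Robot

A 6-joint arm with a two-finger parallel gripper is mounted at the origin on the work surface. World frame = base frame: x ahead of the robot, y to its left, z up, the work surface at z = 0. Lengths are in m, angles in degrees, forces in N, time in s.
With the tool pointing down it reaches from about 0.4 to 0.825 m from the base axis. Payload 7 kg.
Tool frame: the origin (TCP) lies midway between the tips of the shut fingers; the grasp point (between the pads) lies r.grip_depth behind it (r.grip_depth is the distance from the TCP to the grasp point, in m); z points along the fingers, y is the line along which they close (so a half turn about z gives the same grasp; the last joint's range is limited). The gripper opens to 88 mm and grips with 3 to 60 N. Pads are 19 mm wide; open, the fingers measure 130 mm over their backs; the gripper's body (78 mm by 193 mm) begins 47 mm behind the grasp point.
Start: joints at [-55.743, 20.546, 0.682, 0, -70.136, -16.507], TCP at [0.206, -0.643, 0.204] pointing down, gripper open.
Joint ranges: [-176.03, 176.03], [-82.01, 121.73], [-58.28, 71.71], [-173.87, 95.51], [-174.79, -0.11], [-173.66, 173.66]. Speed limits (degrees/s): [136.94, 136.94, 172.46, 180, 180, 180].

## Interface

Orientations are given as [roll, pitch, yaw] about the fixed x, y, z axes, in that order (R = Rz(yaw) Ry(pitch) Rx(roll)).
In Python, from plant import r, vision gives the robot as it stands (r), with the cameras (vision).
- The arm moves only by the tool drive_effector, called after "Request:" as name(argument=value, ...) on one line, values as JSON. Schema: {"type":"object","properties":{"increments":{"type":"array","items":{"type":"number"},"minItems":6,"maxItems":72},"finger_gap":{"type":"number"},"grip_force":{"type":"number"},"only":{"type":"string"},"quiet":{"type":"boolean"},"lines":{"type":"string"}},"required":["increments"],"additionalProperties":false}. increments is one flat list of numbers that holds 1 to 12 rows one after another, with no inner brackets; each row has 6 numbers: dx, dy, dz in normalised numbers (1 is 0.8 m), then a rotation vector rx, ry, rz in shares of 180 degrees (1.0 is 180 degrees); each row is the pose to reach, as a shift and turn from the pose commanded when the call began, along the tool's axes at that moment; what a row does not reach only later rows make up. A row lasts 1/12 s, in which the tool goes at most 0.0417 m and 7.16 degrees, less where a joint would pass 70% of its speed; a pose out of reach is approached as far as the arm can. finger_gap is the finger opening in m, set as the call begins (left out keeps the last). The fingers move at their own pace and stop on an object; grip_force is the grip in N (left out, the last holds). Time passes only in rows, so rows that do not move let the fingers close. The tool returns the time, the measured TCP pose, the force, the opening and the grip force at its end. only (a regular expression) keeps the lines of the reply that match it, lines (a string "A,B") keeps lines A to B, and quiet returns only ok. Shift and turn numbers lie between -1 and 1, and a call with a number outside is refused. Input that does not fit is refused with a message, and nothing moves.
- r.get_state(): the state, without advancing time (a new reading comes with each control period).
- vision.capture(name): name is "scene" or "side" or "wrist"; returns a dict with "frame" (384x512x3 uint8, red, green, blue), "z_map" (384x512 float32, m along the optical axis (not along the pixel's ray), 0 where there is no reading), "fx", "fy", "cx", "cy" (pixels), "cam_to_world" (4x4, takes a point from camera to world coordinates). Camera axes: x right, y down, z forward; pixel columns grow to the right and rows downward; lengths in m; the calibration is good to about 2 mm. A picture is of the moment at which its call begins.
- r.close_job(): hands the job in; it is judged then, once.
The state is a dict: "time_s": time; "joints": joint angles; "qd": joint speeds; "joint_torque": joint torques, N m; "tcp_pos": TCP position; "eef_rot": TCP orientation; "contact_force": force on the tool from outside, world axes, zero at the start; "moment": the same for the moment, N m; "gripper_width": finger opening in m; "gripper_force": force on a finger pad.
Only numpy, scipy, OpenCV 4.12 (cv2) and the standard library are available. Lean on these libraries where they do the work, as an engineer would, in place of code of your own. Each camera call takes 0.05 s, during which the arm holds its last target. There are 200 camera calls.

## Task

The potatoes in the saucepan are done and must be made ready for draining: first shut the gas by turning the yellow lever of the cock beside the hob a quarter turn clockwise until it stops square across the pipe. Then pick up the nested pair of lids from the cork trivet together (cover still lying on the strainer lid) and set the pair gently on the saucepan so that the strainer lid sits fully home in its mouth. Finally lift the cover alone straight up by its bow handle, leaving strainer lid, saucepan and everything else undisturbed, and finish with the cover still in the gripper, level, about 10 cm up above the saucepan.

Things in the scene. Friction and masses are not known exactly. Their poses are not given: they have to be found in the camera images.
- gas_cock (a joint): Gas cock in the white pipe at the left (+y) of the hob: yellow lever turning about a vertical axis between two stops. 0 = open (lever along the pipe, pointing away from the hob), 1.571 = closed (lever square across the pipe, pointing away from the robot). Grows clockwise seen from above. Stays where left; about 0.2 N m to turn.
- cock_pivot (a point): Point on the cock's turning axis, at the lever's mid-height (74 mm above the worktop). Fixed to the hob, axes as the hob's.
- lever_grip (a point): Point to grip on the lever, 62 mm from the turning axis, at the sleeve's mid-height. Turns with the lever: y points out along it, z up. Yellow sleeve 14 mm wide (x), 12 mm high, 24 to 88 mm from the axis. Under it runs the pipe (21 mm diameter, top 51 mm above the worktop, 17 mm below the sleeve); the cock body is up to 59 mm high within 31 mm of the axis.
- hob: White enamel one-burner table-top gas hob, fixed, 300 x 300 mm; origin mid-underside on the worktop, x away from the robot, y to the left. Black pan support, top 82 mm above the worktop; black burner tap (already off) on the front. Gas pipe leaves its left side 50 mm nearer the robot than the middle, 40 mm up, to a riser 355 mm from the middle.
- pot: Steel saucepan with boiled potatoes, about 1.6 kg, loose on the middle of the pan support. Outer diameter 160 mm, height 100 mm, wall 3 mm (mouth about 152 mm). Origin at the centre of its underside, z up along its axis; two black loop handles at +-x reach 114 mm from the axis, 62 to 77 mm above the origin.
- strainer_lid: Inner lid, steel with drain holes, about 0.25 kg, round. Origin at the centre of its plug's underside, z up. Tapered plug 128 mm wide at the bottom, 143 mm from 8 to 12 mm up; rim 164 mm wide from 12 to 18 mm, which rests on the saucepan's rim: fully home, its origin is 88 mm above the saucepan's. Lifted by its knob it carries the cover on its rim, level.
- knob (a point): Centre of the strainer lid's black round knob: 24 mm diameter, 20 mm high, on the lid's axis 40 mm above the lid's origin. It stands up through the cover's middle opening, under the bow handle; with the lids nested the cover's top face is 18 mm below this point (its raised opening edge 16 mm).
- cover: Outer lid, aluminium, about 0.25 kg, 176 mm diameter, lying loose on the strainer lid (3 mm side play). Origin at its centre, level with the lower edge of its 5 mm deep skirt, z up; top face 9 mm above the origin; nested, its origin is 13 mm above the strainer lid's. A 48 mm opening in the middle lets the knob through. Black bow handle bridges the opening along the cover's x.
- bow_grip (a point): Centre of the bow handle's bar, 50 mm above the cover's origin, axes as the cover's. Bar 104 mm long (x), 10 mm wide (y), 13 mm high; legs at x = +-45 mm, 6 mm thick. Nested, its underside is 7 mm above the knob's top. Fingers closing along y pass down either side of the narrow bar to the wider knob; or they grip the bar alone, tips above the knob.
- trivet: Round cork trivet, 190 mm diameter, 10 mm thick, fixed on the worktop, on which the nested lids stand at first; origin centre of its underside.
- moka: Bystander: aluminium moka pot with black handle and knob, 157 mm high, 90 mm wide at the foot; origin centre of its underside.
- mug: Bystander: blue mug, 80 mm diameter, 92 mm high, handle at its +y; origin centre of its underside.
- salt_jar: Bystander: glass jar with red cap, 64 mm diameter, 95 mm high; origin centre of its underside.

How it is judged:
By the outcome, as a careful person would: the job done as asked, in the order asked, and still so for the second after the job is handed in, while the arm keeps its last pose, push and grip.
It also fails if it takes over 69 s, if anything falls off the work surface, if the arm or the gripper's body presses on something with over 40 N, if the wrist force passes 120 N, or if a joint passes its speed limit or range.

## Working session

There is one attempt and no reset: what is moved stays moved. The work goes in short steps, Python scripts to look and compute and a tool call to move; the robot and the scene stay as the last step left them, time stands still between calls to the robot, and variables do not carry over. Pictures are saved under pics/ and viewed, at most 10 in all, crops included, and the job is handed in when it is done.

```bash
ls; mkdir -p pics; python3 - <<'E'
from plant import r, vision
import cv2,numpy as np,pickle
for n in("scene","side"):
    c=vision.capture(n);pickle.dump(c,open(f"{n}0.pkl","wb"))
    cv2.imwrite(f"pics/{n}0.png",c["frame"][:,:,::-1]);print(n,c["fx"],c["cx"],c["cy"],np.round(c["cam_to_world"],3).tolist(),(c["z_map"]>0).mean())
print(r.grip_depth,r.get_state())
E
```

```text
pics
plant.py
scene 362.3614249920562 253.30176913002822 190.40343613653002 [[0.762, 0.463, -0.453, 1.039], [0.647, -0.56, 0.517, -0.505], [-0.015, -0.687, -0.727, 0.799], [0.0, 0.0, 0.0, 1.0]] 0.9959665934244791
side 447.77895854457773 261.48773334273415 191.75282283978174 [[-0.694, -0.413, 0.59, -0.116], [-0.72, 0.418, -0.554, 0.658], [-0.018, -0.809, -0.588, 0.813], [0.0, 0.0, 0.0, 1.0]] 0.995697021484375
0.0188 {'time_s': 0.1, 'joints': array([-5.57426590e+01,  2.05876643e+01,  6.39283116e-01, -1.63698452e-02,
       -7.01338059e+01, -1.65077493e+01]), 'qd': array([ 0.03833238, -0.13529718,  0.14601412,  0.01281808,  0.03610659,
       -0.08593287]), 'joint_torque': array([-2.06550460e-03, -5.84163165e+01,  2.93748361e+01,  7.01521039e+00,
        1.02752171e-02, -6.54137557e-05]), 'tcp_pos': array([ 0.20561831, -0.64244535,  0.2029189 ]), 'eef_rot': array([ 1.79916828e+02, -8.59984245e-03, -1.62255976e+02]), 'contact_force': array([ 0.51924579, -0.05931835, -0.48729894]), 'moment': array([-0.00361218,  0.05774106,  0.01251583]), 'gripper_force': 0.0, 'gripper_width': 0.08754764817479914}
```

View pics/scene0.png

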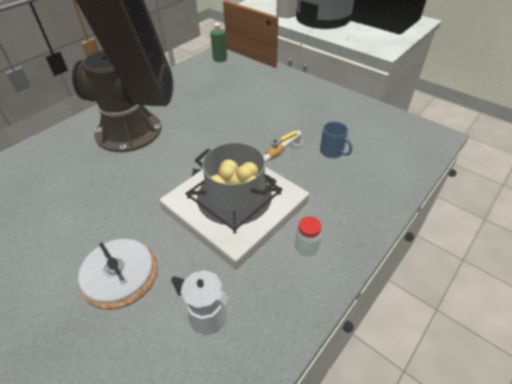

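View pics/side0.png

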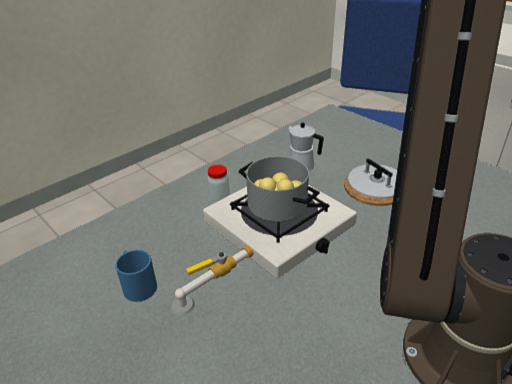

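The scene view shows the lids on the trivet at (118,272), the pan at (235,175), the lever at (290,135) and the moka at (203,298). The side view shows the lever at (200,266), the cock at (223,262) and the bow handle at (379,168).

```bash
cat > h.py <<'E'
import numpy as np,cv2
def cloud(c):
    z=c["z_map"];v,u=np.indices(z.shape)
    P=np.stack([(u-c["cx"])/c["fx"]*z,(v-c["cy"])/c["fy"]*z,z,np.ones_like(z)],-1)@c["cam_to_world"].T
    P=P[...,:3];P[z==0]=np.nan
    return P,cv2.cvtColor(c["frame"],cv2.COLOR_RGB2HSV)
def circ(p):
    A=np.c_[2*p[:,:2],np.ones(len(p))];s=np.linalg.lstsq(A,(p[:,:2]**2).sum(1),rcond=None)[0]
    return s[:2],np.sqrt(s[2]+s[0]**2+s[1]**2)
def box(u0,v0,u1,v1):
    m=np.zeros((384,512),bool);m[v0:v1,u0:u1]=1;return m
E
cat > m.py <<'E'
from h import *
import pickle
B={"scene":dict(lev=(262,125,305,165),pot=(195,140,275,215),lid=(70,230,165,312),hob=(155,150,315,265),moka=(165,262,235,340)),
"side":dict(lev=(180,250,228,278),pot=(240,155,320,225),lid=(340,150,393,206),hob=(200,170,360,275),moka=(280,120,325,170))}
for n in B:
    c=pickle.load(open(n+"0.pkl","rb"));P,H=cloud(c);b=B[n];Z=P[...,2]
    print(n,"table z",np.nanmedian(Z[np.abs(Z)<.02]))
    m=box(*b["lev"])&(H[...,1]>190)&(H[...,0]>23)&(H[...,0]<33)&(H[...,2]>120)
    m&=(Z>.06)&(Z<.095);q=P[m];print("lever",m.sum(),np.round([np.median(q,0),q.min(0),q.max(0)],3).tolist())
    d=np.linalg.svd(q[:,:2]-q[:,:2].mean(0))[2][0];t=(q[:,:2]-q[:,:2].mean(0))@d
    print(" axis deg",np.degrees(np.arctan2(d[1],d[0])),"ends",q[:,:2].mean(0)+d*t.min(),q[:,:2].mean(0)+d*t.max())
    q=P[box(*b["pot"])&(Z>.176)&(Z<.19)];print("pot rim",len(q),circ(q),np.median(q[:,2]))
    m=box(*b["lid"])
    q=P[m&(Z>.026)&(Z<.036)];e=cv2.minEnclosingCircle((q[:,:2]*1000).astype(np.float32));print("cover top",len(q),e,np.median(q[:,2]))
    q=P[m&(Z>.068)&(H[...,2]<90)];print("bow",len(q),np.median(q[:,2]),q[:,2].max());q=q[q[:,2]>.072]
    (x,y),s,a=cv2.minAreaRect((q[:,:2]*1000).astype(np.float32));print(" rect",x,y,s,a)
    q=P[box(*b["hob"])&(H[...,1]<50)&(H[...,2]>150)&(Z>.02)&(Z<.08)]
    print("hobz",np.percentile(q[:,2],[5,50,95]));q=q[abs(q[:,2]-np.median(q[:,2]))<.006];print(" hob",cv2.minAreaRect((q[:,:2]*1000).astype(np.float32)))
    q=P[box(*b["moka"])&(Z>.01)];print("moka",np.round([q.min(0),q.max(0)],3).tolist())
E
python3 m.py
```

```text
scene table z -0.00067554184316726
  return _methods._mean(a, axis=axis, dtype=dtype,
  ret = um.true_divide(
Traceback (most recent call last):
  File "m.py", line 9, in <module>
    m&=(Z>.06)&(Z<.095);q=P[m];print("lever",m.sum(),np.round([np.median(q,0),q.min(0),q.max(0)],3).tolist())
                                                                              ~~~~~^^^
ValueError: zero-size array to reduction operation minimum which has no identity
```

```bash
sed -i 's/(H\[...,1\]>190)&(H\[...,0\]>23)/(H[...,1]>130)\&(H[...,0]>22)/' m.py; python3 m.py
```

```text
scene table z -0.00067554184316726
lever 46 [[0.52, 0.261, 0.079], [0.508, 0.234, 0.076], [0.531, 0.29, 0.082]]
 axis deg -102.2033944922413 ends [0.52660283 0.28991647] [0.5145486  0.23417944]
pot rim 318 (array([ 0.55216677, -0.02375982]), np.float64(0.07808945061648341)) 0.18019014826090507
cover top 3282 ((467.5372314453125, -372.8664245605469), 88.98174285888672) 0.03092244214010159
bow 113 0.07887817375883777 0.08217451231858308
 rect 469.79193115234375 -373.02996826171875 (9.894230842590332, 100.05862426757812) 78.85020446777344
hobz [0.05374079 0.05705451 0.05959279]
 hob ((547.6624755859375, -28.4085693359375), (299.9907531738281, 304.514404296875), 87.85041046142578)
moka [[0.649, -0.347, 0.01], [0.773, -0.18, 0.158]]
side table z 0.0008218995348252545
lever 142 [[0.515, 0.264, 0.08], [0.505, 0.232, 0.074], [0.529, 0.294, 0.085]]
 axis deg 78.0827202110922 ends [0.50858401 0.233568  ] [0.5214136  0.29435788]
pot rim 391 (array([ 0.54880221, -0.02324331]), np.float64(0.07811092471264067)) 0.18073262289343217
cover top 942 ((465.03521728515625, -373.9780578613281), 91.32381439208984) 0.033166790592502715
bow 131 0.0786877239034095 0.3059328805475071
 rect 327.7604064941406 -192.88418579101562 (68.7869873046875, 533.4137573242188) 37.56682205200195
hobz [0.03669637 0.0586579  0.06144238]
 hob ((529.465087890625, -14.6712646484375), (409.8360290527344, 365.8515625), 52.20197677612305)
moka [[0.503, -0.346, 0.011], [0.766, -0.082, 0.186]]
```

```bash
cat >> h.py <<'E'
def delta(s,p,yaw):
    from scipy.spatial.transform import Rotation as R
    A=R.from_euler("xyz",s["eef_rot"],degrees=True);T=R.from_euler("xyz",[180,0,yaw],degrees=True)
    return np.round(A.inv().apply(np.array(p)-s["tcp_pos"]),4),np.round((A.inv()*T).as_rotvec(degrees=True),2)
E
python3 - <<'E'
from h import *
import pickle
from plant import r, vision
for n,b in(("scene",(255,120,310,170)),("side",(175,240,260,300))):
    c=pickle.load(open(n+"0.pkl","rb"));P,H=cloud(c);Z=P[...,2]
    q=P[box(*b)&(H[...,1]<60)&(H[...,2]>150)&(Z>.035)&(Z<.058)&(P[...,1]>.14)&(P[...,1]<.31)]
    print(n,len(q),cv2.fitLine((q[:,:2]*1000).astype(np.float32),cv2.DIST_HUBER,0,.01,.01).ravel(),q[:,1].min(),q[:,1].max())
    q=P[box(*b)&(Z>.058)&(H[...,1]<80)&(P[...,1]<.25)&(P[...,1]>.17)];print(" hub",len(q),np.median(q,0),q.min(0),q.max(0))
s=r.get_state()
print(delta(s,[.42,-.35,.36],-132),delta(s,[.519,.2685,.2],-101.8))
E
```

```text
scene 101 [5.6143742e-02 9.9842268e-01 5.1419055e+02 2.4344679e+02] 0.15038433487056158 0.3079646801713892
 hub 66 [0.51220713 0.2079358  0.07698422] [0.49712447 0.19674618 0.06466973] [0.52136412 0.24925928 0.08635545]
side 275 [3.8922206e-02 9.9924225e-01 5.0296045e+02 2.4007520e+02] 0.1404936308005873 0.30930920522972916
 hub 127 [0.50268511 0.21372892 0.07894846] [0.49354799 0.19741071 0.06370777] [0.51873172 0.24118113 0.08826627]
(array([-0.2933,  0.2134, -0.1568]), array([ 8.000e-02,  1.000e-02, -3.026e+01])) (array([-0.5761,  0.7721,  0.004 ]), array([ 8.000e-02,  4.000e-02, -6.046e+01]))
```

Units first: shifts go in shares of 0.8 m and turns go in shares of 180 degrees. So -0.29 m / 0.8 = -0.3625, 0.21 m / 0.8 = 0.2625, -30 degrees / 180 = -0.1667.

Request:
drive_effector(increments=[0,0,-0.05,0,0,0,-0.3625,0.2625,-0.2,0,0,-0.1667,-0.3625,0.2625,-0.2,0,0,-0.1667,-0.3625,0.2625,-0.2,0,0,-0.1667,-0.3625,0.2625,-0.2,0,0,-0.1667,-0.3625,0.2625,-0.2,0,0,-0.1667,-0.3625,0.2625,-0.2,0,0,-0.1667,-0.3625,0.2625,-0.2,0,0,-0.1667,-0.3625,0.2625,-0.2,0,0,-0.1667,-0.3625,0.2625,-0.2,0,0,-0.1667,-0.3625,0.2625,-0.2,0,0,-0.1667,-0.3625,0.2625,-0.2,0,0,-0.1667], finger_gap=0.086, grip_force=10)

```text
time_s: 1.1
tcp_pos: [0.4195, -0.3527, 0.3645]
eef_rot: [-179.9, 0.0, -132.0]
contact_force: [0.1, 0.5, -0.5]
gripper_width: 0.0862
gripper_force: 0.0
```

```bash
python3 - <<'E'
from h import *
from plant import r, vision
s=r.get_state();print(s["joints"],delta(s,[.51,.25,.36],-102),delta(s,[.519,.2685,.16],-102))
E
```

```text
[-1.95780624e+01  4.80631345e+00  7.33631060e-01 -1.11306433e-02
 -8.58437010e+01 -2.24449276e+01] (array([-0.5083,  0.3362,  0.0044]), array([-8.000e-02,  2.000e-02, -3.002e+01])) (array([-0.5279,  0.3422,  0.2044]), array([-8.000e-02,  2.000e-02, -3.002e+01]))
```

Converted, -0.51 m / 0.8 = -0.6375, 0.336 m / 0.8 = 0.42, -30 degrees / 180 = -0.1667.

Request:
drive_effector(increments=[-0.6375,0.42,0.0063,0,0,-0.1667,-0.6375,0.42,0.0063,0,0,-0.1667,-0.6375,0.42,0.0063,0,0,-0.1667,-0.6375,0.42,0.0063,0,0,-0.1667,-0.6375,0.42,0.0063,0,0,-0.1667,-0.6375,0.42,0.0063,0,0,-0.1667,-0.6375,0.42,0.0063,0,0,-0.1667,-0.6375,0.42,0.0063,0,0,-0.1667,-0.6375,0.42,0.0063,0,0,-0.1667,-0.6375,0.42,0.0063,0,0,-0.1667,-0.6375,0.42,0.0063,0,0,-0.1667,-0.6375,0.42,0.0063,0,0,-0.1667])

```text
time_s: 2.1
tcp_pos: [0.4949, 0.1405, 0.3591]
eef_rot: [180.0, -0.0, -102.3]
contact_force: [0.7, -1.0, 0.1]
gripper_width: 0.0856
gripper_force: 0.0
```

Request:
drive_effector(increments=[-0.0875,0.025,0,0,0,0,-0.1125,0.0375,0.125,0,0,0,-0.1125,0.0375,0.125,0,0,0,-0.1125,0.0375,0.125,0,0,0,-0.1125,0.0375,0.125,0,0,0,-0.1125,0.0375,0.125,0,0,0])

```text
time_s: 2.6
tcp_pos: [0.4844, 0.2327, 0.2579]
eef_rot: [179.9, -0.2, -102.2]
contact_force: [0.2, -0.1, 0.8]
gripper_width: 0.0856
gripper_force: 0.0
```

```bash
python3 - <<'E'
from h import *
from plant import r, vision
import pickle
s=r.get_state();print(s["joints"],delta(s,[.519,.2685,.16],-102))
c=vision.capture("wrist");pickle.dump(c,open("w1.pkl","wb"));cv2.imwrite("pics/w1.png",c["frame"][:,:,::-1])
E
```

```text
[ 4.65758835e+01  5.85975159e+00 -1.15301227e+01  1.49075706e-02
 -7.28780215e+01 -5.88175996e+01] (array([-0.0428, -0.0264,  0.0977]), array([ 0.13, -0.24, -0.24]))
```

View pics/w1.png

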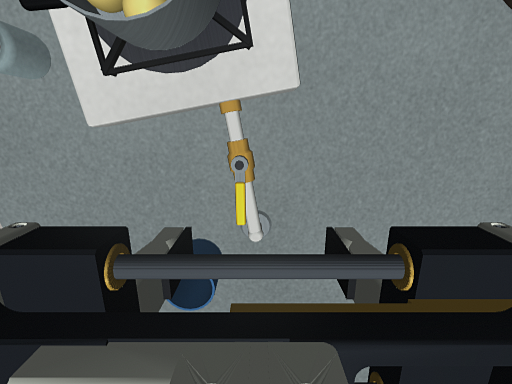

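The wrist view shows the yellow sleeve at (240,204), the hub at (238,165) and the mug at (193,270). I'll get positions for all three from this view.

```bash
python3 - <<'E'
from h import *
from plant import r, vision
import pickle
c=pickle.load(open("w1.pkl","rb"));P,H=cloud(c);Z=P[...,2]
m=box(225,175,255,235)&(H[...,1]>130)&(H[...,0]>22)&(H[...,0]<33)&(Z>.06)&(Z<.095);q=P[m];print("lever",len(q),np.median(q,0))
(x,y),s,a=cv2.minAreaRect((q[:,:2]*1000).astype(np.float32));print(x,y,s,a)
q=P[box(225,150,252,182)&(H[...,1]<60)&(Z>.066)&(Z<.1)];print("hub",len(q),np.median(q,0),q.min(0),q.max(0))
q=P[box(240,180,262,236)&(H[...,1]<40)&(H[...,2]>150)&(Z>.03)&(Z<.056)];print("pipe",cv2.fitLine((q[:,:2]*1000).astype(np.float32),cv2.DIST_HUBER,0,.01,.01).ravel())
q=P[box(222,96,242,136)&(Z>.03)&(Z<.056)];print("pipe2",np.median(q,0))
for n,b in (("side",(110,240,165,305)),("scene",(312,115,355,160))):
    c=pickle.load(open(n+"0.pkl","rb"));P,H=cloud(c);q=P[box(*b)&(P[...,2]>.085)&(P[...,2]<.1)&(H[...,1]>90)];print("mug rim",len(q),circ(q))
s=r.get_state();print(delta(s,[.519,.2685,.11],-102))
E
```

```text
lever 385 [0.51663382 0.26220509 0.07976409]
516.8558349609375 263.8133850097656 (61.54922866821289, 13.039631843566895) 78.3037338256836
hub 326 [0.50578415 0.21200007 0.07967114] [0.49337397 0.19737589 0.07444917] [0.5162828  0.23353262 0.08673958]
pipe [9.4481193e-02 9.9552667e-01 5.0610938e+02 2.8560199e+02]
pipe2 [0.50106037 0.14234049 0.05007074]
mug rim 255 (array([0.62074426, 0.37064009]), np.float64(0.037685959099672345))
mug rim 19 (array([0.62313359, 0.37058567]), np.float64(0.03723816913486225))
(array([-0.0421, -0.0252,  0.1499]), array([-0.01, -0.08, -0.26]))
```

Converted, 0.15 m / 0.8 = 0.1875, -0.042 m / 0.8 = -0.0525.

Request:
drive_effector(increments=[-0.05,-0.0313,0,0,0,0,-0.0525,-0.0313,0.05,0,0,0,-0.0525,-0.0313,0.1,0,0,0,-0.0525,-0.0313,0.15,0,0,0,-0.0525,-0.0313,0.1875,0,0,0,-0.0525,-0.0313,0.1875,0,0,0,-0.0525,-0.0313,0.1875,0,0,0], finger_gap=0.05)

```text
time_s: 3.23
tcp_pos: [0.5192, 0.2686, 0.1107]
eef_rot: [-180.0, -0.1, -102.3]
contact_force: [1.1, -0.4, 0.8]
gripper_width: 0.0507
gripper_force: 0.0
```

```bash
python3 - <<'E'
from h import *
from plant import r, vision
s=r.get_state();print(delta(s,[.518,.269,.062],-101.8))
E
```

```text
(array([-0.0002,  0.0012,  0.0487]), array([-0.02, -0.06, -0.5 ]))
```

Converted, 0.048 m / 0.8 = 0.06, 0.025 m / 0.8 = 0.0313.

Request:
drive_effector(increments=[0,0.0013,0.0313,0,0,0,0,0.0013,0.06,0,0,0,0,0.0013,0.06,0,0,0,0,0.0013,0.06,0,0,0])

```text
time_s: 3.57
tcp_pos: [0.5186, 0.2703, 0.0642]
eef_rot: [-179.9, 0.1, -102.2]
contact_force: [0.2, 0.5, 0.6]
gripper_width: 0.0499
gripper_force: 0.0
```

Request:
drive_effector(increments=[0,0,0,0,0,0,0,0,0,0,0,0,0,0,0,0,0,0,0,0,0,0,0,0,0,0,0,0,0,0], finger_gap=0.005, grip_force=12)

```text
time_s: 3.98
tcp_pos: [0.5175, 0.2701, 0.0625]
eef_rot: [-180.0, 0.1, -102.2]
contact_force: [-0.1, 0.9, 0.4]
gripper_width: 0.022
gripper_force: 0.0
```

```bash
python3 - <<'E'
from h import *
from plant import r, vision
s=r.get_state();print(s["moment"])
c=np.array([.5056,.2087])
for a in (70,60,50,40,30,20,10,0,-2.5,-5):
    t=np.radians(a);print(a,delta(s,[*(c+.062*np.array([np.cos(t),np.sin(t)])),.062],a-180))
E
```

```text
[0.03362688 0.11657376 0.02321947]
70 (array([ 0.0011, -0.0098,  0.0005]), array([-0.03,  0.06,  7.76]))
60 (array([ 0.0035, -0.0203,  0.0005]), array([-0.03,  0.06, 17.76]))
50 (array([ 0.0077, -0.0303,  0.0005]), array([-2.000e-02,  6.000e-02,  2.776e+01]))
40 (array([ 0.0135, -0.0394,  0.0005]), array([-2.000e-02,  7.000e-02,  3.776e+01]))
30 (array([ 0.0209, -0.0473,  0.0005]), array([-1.000e-02,  7.000e-02,  4.776e+01]))
20 (array([ 0.0295, -0.0539,  0.0005]), array([-1.000e-02,  7.000e-02,  5.776e+01]))
10 (array([ 0.0391, -0.0588,  0.0005]), array([-0.  ,  0.07, 67.76]))
0 (array([ 0.0494, -0.062 ,  0.0005]), array([0.000e+00, 7.000e-02, 7.776e+01]))
-2.5 (array([ 0.052 , -0.0625,  0.0005]), array([1.000e-02, 7.000e-02, 8.026e+01]))
-5 (array([ 0.0547, -0.0629,  0.0005]), array([1.000e-02, 7.000e-02, 8.276e+01]))
```

Request:
drive_effector(increments=[0,0,0,0,0,0,0,0,0,0,0,0,0,0,0,0,0,0,0,0,0,0,0,0])

```text
time_s: 4.32
tcp_pos: [0.5172, 0.2698, 0.0616]
eef_rot: [180.0, -0.0, -102.2]
contact_force: [-0.4, -0.8, 0.5]
gripper_width: 0.0055
gripper_force: 0.0
```

Request:
drive_effector(increments=[0.0004,-0.0081,0,0,0,0.0333,0.0018,-0.0161,0,0,0,0.0667,0.0038,-0.024,0,0,0,0.1,0.0068,-0.0315,0,0,0,0.1333,0.0104,-0.0388,0,0,0,0.1667,0.0148,-0.0455,0,0,0,0.2,0.0199,-0.0519,0,0,0,0.2333,0.0256,-0.0576,0,0,0,0.2667,0.032,-0.0628,0,0,0,0.3,0.0388,-0.0671,0,0,0,0.3333,0.0388,-0.0671,0,0,0,0.3333])

```text
time_s: 5.23
tcp_pos: [0.5632, 0.2273, 0.0614]
eef_rot: [-180.0, -0.0, -162.6]
contact_force: [0.3, 0.4, 0.1]
gripper_width: 0.0048
gripper_force: 0.0
```

```bash
python3 - <<'E'
from h import *
from plant import r, vision
s=r.get_state();print(s["moment"])
c=np.array([.5056,.2087]);print(s["tcp_pos"][:2]-c)
for a in (10,5,0,-2.5,-5):
    t=np.radians(a);print(a,delta(s,[*(c+.062*np.array([np.cos(t),np.sin(t)])),.062],a-180))
E
```

```text
[0.02235286 0.04386875 0.06228201]
[0.0576124  0.01856278]
10 (array([-0.001 , -0.0085, -0.0006]), array([-0.02, -0.03,  7.43]))
5 (array([-0.    , -0.0138, -0.0006]), array([-0.02, -0.03, 12.43]))
0 (array([ 0.0014, -0.019 , -0.0006]), array([-0.02, -0.03, 17.43]))
-2.5 (array([ 0.0022, -0.0216, -0.0006]), array([-0.02, -0.03, 19.93]))
-5 (array([ 0.0032, -0.0241, -0.0006]), array([-2.000e-02, -3.000e-02,  2.243e+01]))
```

The fingers shut on nothing, so I'll look before going on.

```bash
python3 - <<'E'
from h import *
from plant import r, vision
c=[vision.capture(n)["frame"] for n in("wrist","side")]
a=c[0];b=cv2.resize(c[1][200:320,120:280],(512,384))
cv2.imwrite("pics/w2.png",cv2.resize(np.hstack([a,b]),(800,300))[:,:,::-1])
E
```

```text
(no output)
```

View pics/w2.png

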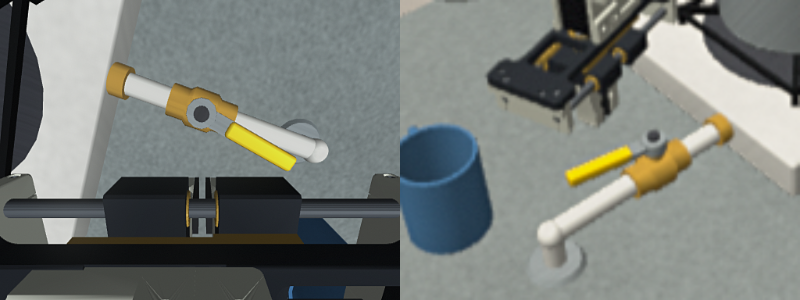

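The lever hasn't moved. I'll project the reported TCP into the side view and compare it with where the fingers actually appear.

```bash
python3 - <<'E'
from h import *
from plant import r, vision
s=r.get_state();c=vision.capture("side");P,H=cloud(c)
def proj(c,p):
    q=np.linalg.inv(c["cam_to_world"])@np.r_[p,1];return c["fx"]*q[0]/q[2]+c["cx"],c["fy"]*q[1]/q[2]+c["cy"]
print("tcp px",proj(c,s["tcp_pos"]),"lever px",proj(c,[.517,.2635,.08]))
m=box(185,220,290,262)&(P[...,2]>.04)
for u in range(150,260,8):
    col=[(v,np.round(P[v,u],3).tolist()) for v in range(200,262,6) if P[v,u,2]>.09]
    if col:print(u,col[-1])
w=vision.capture("wrist");print("wrist tcp px",proj(w,s["tcp_pos"]),"lever",proj(w,[.517,.2635,.08]))
P,H=cloud(w);q=P[box(150,225,390,305)];q=q[q[:,:,2]>.03] if q.ndim==3 else q[q[:,2]>.03]
print(np.percentile(q,[1,10,50],0),w["cam_to_world"][:3,3])
m=(H[...,1]>130)&(H[...,0]>22)&(H[...,0]<33)&(P[...,2]>.06)&(P[...,2]<.095);print(m.sum(),np.median(P[m],0))
E
```

```text
tcp px (np.float64(199.77416742401965), np.float64(252.83598292540933)) lever px (np.float64(198.98432521464008), np.float64(264.58483176383265))
150 (260, [0.597, 0.34, 0.092])
158 (236, [0.563, 0.326, 0.177])
166 (242, [0.55, 0.317, 0.162])
174 (248, [0.533, 0.31, 0.152])
182 (248, [0.513, 0.302, 0.16])
190 (242, [0.512, 0.281, 0.164])
198 (248, [0.546, 0.242, 0.098])
206 (236, [0.556, 0.209, 0.108])
214 (218, [0.533, 0.198, 0.17])
222 (206, [0.554, 0.156, 0.169])
230 (206, [0.553, 0.133, 0.158])
254 (212, [0.556, 0.054, 0.093])
wrist tcp px (np.float64(256.9899315699691), np.float64(227.84364437692983)) lever (np.float64(332.7577300179184), np.float64(190.48261895390903))
[[0.51472582 0.18659987 0.0596    ]
 [0.51907032 0.19430916 0.15714141]
 [0.53184018 0.22485887 0.17352103]] [0.4917581  0.20615326 0.24261062]
2040 [0.51573135 0.26212324 0.07976381]
```

```bash
python3 - <<'E'
from h import *
from plant import r, vision
w=vision.capture("wrist");P,H=cloud(w)
for v in range(222,300,8): print(v,[(u,np.round(P[v,u],3).tolist()) for u in (200,245,254,260,266,275)])
c=vision.capture("side");P,H=cloud(c)
for v in range(230,262,3): print(v,[(u,np.round(P[v,u],3).tolist()) for u in (192,196,200,204)])
E
```

```text
222 [(200, [0.598, 0.181, 0.0]), (245, [0.585, 0.223, -0.0]), (254, [0.582, 0.231, 0.0]), (260, [0.58, 0.236, 0.001]), (266, [0.579, 0.242, 0.0]), (275, [0.576, 0.25, 0.0])]
230 [(200, [0.532, 0.198, 0.158]), (245, [0.554, 0.218, 0.094]), (254, [0.554, 0.223, 0.09]), (260, [0.588, 0.239, 0.001]), (266, [0.552, 0.231, 0.09]), (275, [0.548, 0.235, 0.094])]
238 [(200, [0.531, 0.2, 0.166]), (245, [0.554, 0.218, 0.106]), (254, [0.554, 0.224, 0.101]), (260, [0.597, 0.242, 0.0]), (266, [0.551, 0.23, 0.103]), (275, [0.549, 0.235, 0.104])]
246 [(200, [0.53, 0.201, 0.171]), (245, [0.553, 0.219, 0.116]), (254, [0.558, 0.225, 0.103]), (260, [0.605, 0.244, 0.001]), (266, [0.551, 0.23, 0.113]), (275, [0.527, 0.223, 0.164])]
254 [(200, [0.532, 0.202, 0.174]), (245, [0.533, 0.215, 0.164]), (254, [0.532, 0.218, 0.163]), (260, [0.531, 0.22, 0.164]), (266, [0.531, 0.222, 0.163]), (275, [0.53, 0.224, 0.164])]
262 [(200, [0.534, 0.202, 0.174]), (245, [0.534, 0.215, 0.166]), (254, [0.533, 0.218, 0.167]), (260, [0.532, 0.22, 0.167]), (266, [0.532, 0.222, 0.166]), (275, [0.531, 0.225, 0.166])]
270 [(200, [0
[... 1376 characters left out ...]
 (196, [0.549, 0.244, 0.107]), (200, [0.549, 0.234, 0.1]), (204, [0.633, 0.167, 0.001])]
248 [(192, [0.565, 0.246, 0.088]), (196, [0.554, 0.242, 0.093]), (200, [0.553, 0.232, 0.087]), (204, [0.624, 0.175, 0.001])]
251 [(192, [0.638, 0.203, 0.001]), (196, [0.631, 0.196, 0.0]), (200, [0.626, 0.187, -0.003]), (204, [0.616, 0.181, 0.001])]
254 [(192, [0.629, 0.21, 0.001]), (196, [0.622, 0.203, 0.0]), (200, [0.613, 0.196, 0.002]), (204, [0.607, 0.188, 0.001])]
257 [(192, [0.62, 0.217, 0.0]), (196, [0.612, 0.21, 0.001]), (200, [0.604, 0.203, 0.002]), (204, [0.599, 0.194, -0.001])]
260 [(192, [0.609, 0.225, 0.003]), (196, [0.604, 0.216, 0.0]), (200, [0.595, 0.21, 0.002]), (204, [0.59, 0.202, 0.0])]
```

Both cameras put the real fingertips at z≈0.086, while the reported TCP is 0.061. That's about 25 mm of bias, so the fingers passed above the lever. I'll check whether the bias is constant between poses using the rigid wrist camera.

```bash
python3 - <<'E'
from h import *
from plant import r, vision
import pickle
from scipy.spatial.transform import Rotation as R
w1=pickle.load(open("w1.pkl","rb"))
s=r.get_state();w=vision.capture("wrist")
for p,e,c in(([.4844,.2327,.2579],[179.9,-.2,-102.2],w1),(s["tcp_pos"],s["eef_rot"],w)):
    print(R.from_euler("xyz",e,degrees=True).inv().apply(c["cam_to_world"][:3,3]-np.array(p)))
P,H=cloud(w)
f=(P[...,2]>.075)&(P[...,2]<.13)&box(225,215,290,252)
for v in range(224,236): print(v,f[v].sum(),np.round(P[v][f[v]].min(0),3) if f[v].any() else"")
q=P[f];T=R.from_euler("xyz",s["eef_rot"],degrees=True).inv().apply(q-s["tcp_pos"]);print(np.percentile(T,[1,50,99],0))
# front end at w1 (open): left/right fingers
P,H=cloud(w1);f=(P[...,2]>.255)&(P[...,2]<.32)&box(100,215,420,300);q=P[f];T=R.from_euler("xyz",[179.9,-.2,-102.2],degrees=True).inv().apply(q-[.4844,.2327,.2579]);print(len(q),np.percentile(T,[.5,5,50,99.5],0))
E
```

```text
[ 0.07336938  0.0010829  -0.18107846]
[ 0.07463854  0.00091086 -0.18101026]
224 0 
225 0 
226 0 
227 28 [0.548 0.215 0.085]
228 28 [0.548 0.215 0.086]
229 28 [0.548 0.216 0.088]
230 28 [0.548 0.216 0.09 ]
231 25 [0.548 0.216 0.091]
232 26 [0.548 0.216 0.093]
233 26 [0.548 0.216 0.094]
234 25 [0.548 0.217 0.095]
235 26 [0.548 0.217 0.096]
[[ 0.00464748 -0.00916654 -0.05848204]
 [ 0.01062649  0.00086874 -0.04115196]
 [ 0.01239397  0.01088517 -0.02423057]]
2309 [[-0.00953835 -0.05914351 -0.06188573]
 [-0.00420395 -0.05618825 -0.06036974]
 [ 0.01032258  0.04346794 -0.04415272]
 [ 0.01148269  0.06107353 -0.02336813]]
```

The bias is constant: the true tip z is the reported z + 0.024. I'll correct for it and redo the lever grasp.

Converted, 0.053 m / 0.8 = 0.0663, 0.031 m / 0.8 = 0.0388, -60 degrees / 180 = -0.3333.

Request:
drive_effector(increments=[0,0,-0.0375,0,0,0,0.0388,0.0663,-0.0375,0,0,-0.3333,0.0388,0.0663,-0.0375,0,0,-0.3333,0.0388,0.0663,-0.0375,0,0,-0.3333,0.0388,0.0663,-0.0375,0,0,-0.3333,0.0388,0.0663,-0.0375,0,0,-0.3333,0.0388,0.0663,-0.0375,0,0,-0.3333,0.0388,0.0663,-0.0375,0,0,-0.3333,0.0388,0.0663,-0.0375,0,0,-0.3333,0.0388,0.0663,-0.0375,0,0,-0.3333,0.0388,0.0663,-0.0375,0,0,-0.3333,0.0388,0.0663,-0.0375,0,0,-0.3333], finger_gap=0.05)

```text
time_s: 6.58
tcp_pos: [0.5173, 0.2693, 0.0917]
eef_rot: [180.0, 0.0, -102.3]
contact_force: [0.5, -0.6, 0.7]
gripper_width: 0.0501
gripper_force: 0.0
```

```bash
python3 - <<'E'
from h import *
from plant import r, vision
s=r.get_state();print(delta(s,[.518,.2694,.038],-101.8))
E
```

```text
(array([-0.0002, -0.0007,  0.0537]), array([ 0.  ,  0.  , -0.52]))
```

Converted, 0.053 m / 0.8 = 0.0663, 0.05 m / 0.8 = 0.0625.

Request:
drive_effector(increments=[0,0,0.0313,0,0,0,0,0,0.0625,0,0,0,0,0,0.0663,0,0,0,0,0,0.0663,0,0,0])

```text
time_s: 6.92
tcp_pos: [0.5165, 0.2683, 0.0374]
eef_rot: [179.9, -0.2, -102.3]
contact_force: [-0.1, 0.0, 0.9]
gripper_width: 0.0503
gripper_force: 0.0
```

Request:
drive_effector(increments=[0,0,0,0,0,0,0,0,0,0,0,0,0,0,0,0,0,0,0,0,0,0,0,0,0,0,0,0,0,0,0,0,0,0,0,0,0,0,0,0,0,0,0,0,0,0,0,0], finger_gap=0.005, grip_force=12)

```text
time_s: 7.58
tcp_pos: [0.5178, 0.2694, 0.0391]
eef_rot: [-180.0, 0.0, -102.2]
contact_force: [0.5, -0.6, 2.6]
gripper_width: 0.0138
gripper_force: 12.0
```

Converted, -0.0537 m / 0.8 = -0.0671, -0.0502 m / 0.8 = -0.0628, 60 degrees / 180 = 0.3333.

Request:
drive_effector(increments=[0.0004,-0.0081,0,0,0,0.0333,0.0018,-0.0161,0,0,0,0.0667,0.0038,-0.024,0,0,0,0.1,0.0068,-0.0315,0,0,0,0.1333,0.0104,-0.0388,0,0,0,0.1667,0.0148,-0.0455,0,0,0,0.2,0.0199,-0.0519,0,0,0,0.2333,0.0256,-0.0576,0,0,0,0.2667,0.032,-0.0628,0,0,0,0.3,0.0388,-0.0671,0,0,0,0.3333,0.0388,-0.0671,0,0,0,0.3333])

```text
time_s: 8.5
tcp_pos: [0.5648, 0.2274, 0.0392]
eef_rot: [180.0, 0.1, -162.5]
contact_force: [6.1, -2.3, -0.2]
gripper_width: 0.014
gripper_force: 12.0
```

```bash
python3 - <<'E'
from h import *
from plant import r, vision
s=r.get_state();print(s["moment"])
c=np.array([.5056,.2087]);print(s["tcp_pos"][:2]-c)
for a in (10,5,0,-2.5,-5):
    t=np.radians(a);print(a,delta(s,[*(c+.062*np.array([np.cos(t),np.sin(t)])),.038],a-180))
E
```

```text
[-0.56708076 -2.04186836  0.01203785]
[0.05918235 0.01872175]
10 (array([ 0.0006, -0.0082,  0.0012]), array([0.02, 0.13, 7.47]))
5 (array([ 0.0015, -0.0135,  0.0012]), array([ 0.03,  0.13, 12.47]))
0 (array([ 0.0029, -0.0187,  0.0012]), array([ 0.03,  0.13, 17.47]))
-2.5 (array([ 0.0038, -0.0213,  0.0012]), array([ 0.04,  0.13, 19.97]))
-5 (array([ 0.0048, -0.0238,  0.0012]), array([ 0.04,  0.13, 22.47]))
```

Converted, -0.019 m / 0.8 = -0.0238, -0.013 m / 0.8 = -0.0163, 18 degrees / 180 = 0.1.

Request:
drive_effector(increments=[0.0005,-0.0081,0,0,0,0.0333,0.0018,-0.0163,0,0,0,0.0667,0.0038,-0.0238,0,0,0,0.1,0.0038,-0.0238,0,0,0,0.1])

```text
time_s: 8.83
tcp_pos: [0.5677, 0.2084, 0.0392]
eef_rot: [180.0, 0.1, 179.6]
contact_force: [6.9, -1.6, -1.1]
gripper_width: 0.0138
gripper_force: 12.0
```

Request:
drive_effector(increments=[0.0006,-0.0028,0,0,0,0.0111,0.0011,-0.0044,0,0,0,0.0194,0.0011,-0.0044,0,0,0,0.0194])

```text
time_s: 9.08
tcp_pos: [0.5676, 0.2063, 0.0393]
eef_rot: [179.9, 0.2, 176.4]
contact_force: [8.6, 1.7, -3.3]
gripper_width: 0.0138
gripper_force: 12.1
```

```bash
python3 - <<'E'
from h import *
from plant import r, vision
s=r.get_state();print(s["moment"],s["tcp_pos"]);w=vision.capture("wrist");P,H=cloud(w)
m=(H[...,1]>130)&(H[...,0]>22)&(H[...,0]<33)&(P[...,2]>.06)&(P[...,2]<.095);q=P[m];print(m.sum(),np.median(q,0))
print(cv2.fitLine((q[:,:2]*1000).astype(np.float32),cv2.DIST_HUBER,0,.01,.01).ravel())
E
```

```text
[ 0.46226115 -3.0111195   0.1856423 ] [0.56755494 0.20633872 0.03930059]
1765 [0.55019539 0.20746215 0.07983658]
[ 9.9929750e-01 -3.7476085e-02  5.5285596e+02  2.0744051e+02]
```

Converted, -0.003 m / 0.8 = -0.0038, -0.0015 m / 0.8 = -0.0019, 2.5 degrees / 180 = 0.0139.

Request:
drive_effector(increments=[0.0003,-0.0019,0,0,0,0.0072,0.0005,-0.0038,0,0,0,0.0139,0.0005,-0.0038,0,0,0,0.0139,0.0005,-0.0038,0,0,0,0.0139])

```text
time_s: 9.47
tcp_pos: [0.5674, 0.2061, 0.0394]
eef_rot: [179.7, 0.3, 174.1]
contact_force: [6.0, 11.8, -5.5]
gripper_width: 0.0143
gripper_force: 12.0
```

```bash
python3 - <<'E'
from h import *
from plant import r, vision
s=r.get_state();print(s["moment"],s["tcp_pos"]);w=vision.capture("wrist");P,H=cloud(w)
m=(H[...,1]>130)&(H[...,0]>22)&(H[...,0]<33)&(P[...,2]>.06)&(P[...,2]<.095);q=P[m];print(m.sum(),np.median(q,0))
print(cv2.fitLine((q[:,:2]*1000).astype(np.float32),cv2.DIST_HUBER,0,.01,.01).ravel())
E
```

```text
[ 4.14941251 -2.04935231  0.18298543] [0.56735844 0.20610729 0.03935686]
1767 [0.55010018 0.20734062 0.07978787]
[ 9.9917215e-01 -4.0681306e-02  5.5266309e+02  2.0734918e+02]
```

The lever is against its stop: the y force rose to 11.8 N with no further motion. I'll release it and go to the lids.

Request:
drive_effector(increments=[0,0,0,0,0,0,0,0,0,0,0,0,0,0,0,0,0,0,0,0,0,0,0,0], finger_gap=0.06)

```text
time_s: 9.85
tcp_pos: [0.5639, 0.2015, 0.0383]
eef_rot: [-179.9, -0.1, 173.8]
contact_force: [-0.7, -0.5, -0.5]
gripper_width: 0.036
gripper_force: 0.0
```

Request:
drive_effector(increments=[0,0,-0.05,0,0,0,0,0,-0.1,0,0,0,0,0,-0.15,0,0,0,0,0,-0.2,0,0,0,0,0,-0.25,0,0,0,0,0,-0.3,0,0,0,0,0,-0.325,0,0,0,0,0,-0.325,0,0,0], finger_gap=0.06)

```text
time_s: 10.52
tcp_pos: [0.5664, 0.2023, 0.3048]
eef_rot: [179.7, 0.4, 173.8]
contact_force: [-0.1, -0.0, 0.7]
gripper_width: 0.0599
gripper_force: 0.0
```

```bash
python3 - <<'E'
from h import *
from plant import r, vision
s=r.get_state();print(s["joints"]);print(delta(s,[.5,-.10,.3],169),delta(s,[.45,-.33,.25],169))
w=vision.capture("wrist");P,H=cloud(w)
m=(H[...,1]>130)&(H[...,0]>22)&(H[...,0]<33)&(P[...,2]>.06)&(P[...,2]<.095);q=P[m];print(m.sum(),cv2.minAreaRect((q[:,:2]*1000).astype(np.float32)))
E
```

```text
[ 3.83145850e+01  1.06014654e+01  6.31548789e-02  9.66668260e-02
 -7.89911505e+01 -1.34515017e+02]
(array([ 0.0335, -0.3077,  0.0032]), array([0.28, 0.39, 4.82])) (array([ 0.0588, -0.5419,  0.0519]), array([0.28, 0.39, 4.82]))
348 ((560.4459228515625, 207.26495361328125), (13.483760833740234, 61.10636520385742), 88.03706359863281)
```

Converted, -0.57 m / 0.8 = -0.7125, -0.31 m / 0.8 = -0.3875, 5 degrees / 180 = 0.0278.

Request:
drive_effector(increments=[0.0425,-0.3875,0,0,0,0.0278,0.0425,-0.3875,0,0,0,0.0278,0.0425,-0.3875,0,0,0,0.0278,0.0425,-0.3875,0,0,0,0.0278,0.0425,-0.3875,0,0,0,0.0278,0.0425,-0.3875,0,0,0,0.0278,0.0425,-0.3875,0,0,0,0.0278,0.0425,-0.3875,0,0,0,0.0278,0.1063,-0.7125,0,0,0,0.0278,0.1063,-0.7125,0,0,0,0.0278,0.1063,-0.7125,0,0,0,0.0278,0.1063,-0.7125,0,0,0,0.0278])

```text
time_s: 11.57
tcp_pos: [0.4455, -0.2629, 0.2974]
eef_rot: [180.0, -0.1, 168.8]
contact_force: [0.1, -0.1, -0.4]
gripper_width: 0.06
gripper_force: 0.0
```

Request:
drive_effector(increments=[0.0375,-0.1625,0.0375,0,0,0,0.0375,-0.1625,0.0375,0,0,0,0.0375,-0.1625,0.0375,0,0,0,0.0375,-0.1625,0.0375,0,0,0,0.0375,-0.1625,0.0375,0,0,0,0.0375,-0.1625,0.0375,0,0,0], finger_gap=0.06)

```text
time_s: 12.07
tcp_pos: [0.3913, -0.3834, 0.2671]
eef_rot: [179.9, -0.2, 168.6]
contact_force: [0.9, 0.1, 0.4]
gripper_width: 0.0601
gripper_force: 0.0
```

```bash
python3 - <<'E'
from h import *
from plant import r, vision
import pickle
s=r.get_state();print(s["joints"])
w=vision.capture("wrist");pickle.dump(w,open("w3.pkl","wb"));P,H=cloud(w);cv2.imwrite("pics/w3.png",w["frame"][:,:,::-1])
E
```

```text
[-2.39337733e+01  6.58866841e+00 -9.49175070e+00 -2.57291840e-02
 -7.40982094e+01 -7.74200312e+01]
```

View pics/w3.png

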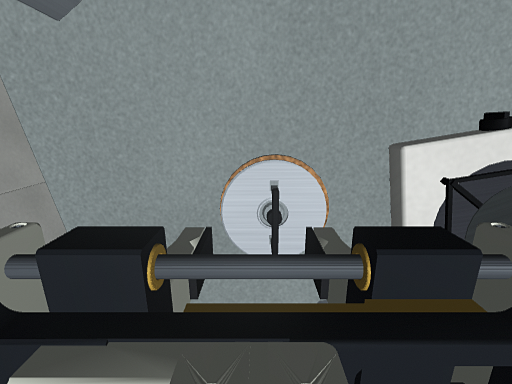

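The wrist view shows the cover at about (275,208), the bow bar upright through (275,217) and the knob at (273,215), so the yaw matches.

```bash
python3 - <<'E'
from h import *
from plant import r, vision
import pickle
w=pickle.load(open("w3.pkl","rb"));P,H=cloud(w);Z=P[...,2]
m=box(215,150,335,253)
q=P[m&(Z>.028)&(Z<.036)&(H[...,1]<60)];h=cv2.convexHull((q[:,:2]*1000).astype(np.float32))[:,0];h=h[h[:,0]>410+0]
print("cover",len(q),circ(h),np.median(q[:,2]))
q=P[m&(Z>.07)&(Z<.09)&(H[...,2]<110)];print("bow",len(q),np.median(q,0),cv2.minAreaRect((q[:,:2]*1000).astype(np.float32)))
q=P[box(255,195,295,235)&(Z>.052)&(Z<.064)];print("knob",len(q),np.median(q,0),q.min(0),q.max(0))
s=r.get_state();print(delta(s,[.468,-.373,.10],169))
E
```

```text
cover 7138 (array([ 463.79723519, -372.35657807]), np.float64(87.28649704871222)) 0.03204867126248917
bow 431 [ 0.45669132 -0.37117507  0.07966964] ((461.767578125, -371.7849426269531), (9.248907089233398, 99.54959106445312), 79.45525360107422)
knob 83 [ 0.46197374 -0.37763783  0.0599416 ] [ 0.45249733 -0.38381939  0.0520067 ] [ 0.47193753 -0.36083569  0.06166271]
(array([-0.0728,  0.0244,  0.1676]), array([ 0.04, -0.1 , -0.28]))
```

Units first: shifts go in shares of 0.8 m and turns go in shares of 180 degrees. So 0.167 m / 0.8 = 0.2088, 0.13 m / 0.8 = 0.1625.

Request:
drive_effector(increments=[-0.0438,0.015,0,0,0,0,-0.0888,0.03,0.0125,0,0,0,-0.0888,0.03,0.0625,0,0,0,-0.0888,0.03,0.1125,0,0,0,-0.0888,0.03,0.1625,0,0,0,-0.0888,0.03,0.2088,0,0,0,-0.0888,0.03,0.2088,0,0,0,-0.0888,0.03,0.2088,0,0,0], finger_gap=0.06)

```text
time_s: 12.78
tcp_pos: [0.4666, -0.3721, 0.1009]
eef_rot: [180.0, -0.2, 168.9]
contact_force: [0.5, -0.2, 1.1]
gripper_width: 0.0595
gripper_force: 0.0
```

```bash
python3 - <<'E'
from h import *
from plant import r, vision
s=r.get_state();print(delta(s,[.466,-.373,.016],169))
E
```

```text
(array([ 0.0001, -0.001 ,  0.0849]), array([ 0.02, -0.23, -0.13]))
```

Request:
drive_effector(increments=[0,-0.0013,0.0375,0,0,0,0,-0.0013,0.075,0,0,0,0,-0.0013,0.0938,0,0,0,0,-0.0013,0.105,0,0,0,0,-0.0013,0.105,0,0,0,0,-0.0013,0.105,0,0,0])

```text
time_s: 13.28
tcp_pos: [0.4685, -0.375, 0.0199]
eef_rot: [-179.9, 0.2, 168.8]
contact_force: [-0.3, 0.0, -0.1]
gripper_width: 0.0599
gripper_force: 0.0
```

Request:
drive_effector(increments=[0,0,0,0,0,0,0,0,0,0,0,0,0,0,0,0,0,0,0,0,0,0,0,0,0,0,0,0,0,0,0,0,0,0,0,0,0,0,0,0,0,0,0,0,0,0,0,0], finger_gap=0.012, grip_force=25)

```text
time_s: 13.95
tcp_pos: [0.4669, -0.3744, 0.0179]
eef_rot: [180.0, 0.0, 168.7]
contact_force: [-1.0, 1.6, 2.5]
gripper_width: 0.0234
gripper_force: 25.0
```

Converted, -0.22 m / 0.8 = -0.275, -0.21 m / 0.8 = -0.2625.

Request:
drive_effector(increments=[0,0,-0.0063,0,0,0,0,0,-0.0188,0,0,0,0,0,-0.0375,0,0,0,0,0,-0.075,0,0,0,0,0,-0.1125,0,0,0,0,0,-0.15,0,0,0,0,0,-0.1875,0,0,0,0,0,-0.225,0,0,0,0,0,-0.2625,0,0,0,0,0,-0.275,0,0,0,0,0,-0.275,0,0,0])

```text
time_s: 14.87
tcp_pos: [0.4679, -0.3751, 0.2411]
eef_rot: [-179.9, 0.3, 168.8]
contact_force: [0.4, 0.5, -4.4]
gripper_width: 0.0231
gripper_force: 25.0
```

```bash
python3 - <<'E'
from h import *
from plant import r, vision
s=r.get_state();print(delta(s,[.55,-.024,.255],169))
E
```

```text
(array([-0.0121,  0.3604, -0.0144]), array([-0.08,  0.31, -0.25]))
```

Converted, 0.352 m / 0.8 = 0.44, 0.34 m / 0.8 = 0.425.

Request:
drive_effector(increments=[-0.0013,0.0125,-0.0125,0,0,0,-0.0025,0.0438,-0.025,0,0,0,-0.0038,0.0813,-0.0313,0,0,0,-0.005,0.125,-0.0313,0,0,0,-0.0063,0.1688,-0.0313,0,0,0,-0.0075,0.2125,-0.0313,0,0,0,-0.0088,0.2563,-0.0313,0,0,0,-0.01,0.3,-0.0313,0,0,0,-0.0113,0.3438,-0.0313,0,0,0,-0.0125,0.3875,-0.0313,0,0,0,-0.0138,0.425,-0.0313,0,0,0,-0.015,0.44,-0.0313,0,0,0])

```text
time_s: 15.87
tcp_pos: [0.5467, -0.0278, 0.2604]
eef_rot: [-180.0, -0.2, 168.9]
contact_force: [0.5, -0.7, -4.3]
gripper_width: 0.0231
gripper_force: 25.0
```

Request:
drive_effector(increments=[0,0.005,0,0,0,0,0,0.01,0,0,0,0,0,0.01,0,0,0,0,0,0.01,0,0,0,0])

```text
time_s: 16.2
tcp_pos: [0.5483, -0.0244, 0.262]
eef_rot: [-180.0, -0.1, 168.7]
contact_force: [-0.5, 0.1, -4.6]
gripper_width: 0.0231
gripper_force: 25.0
```

```bash
python3 - <<'E'
from h import *
from plant import r, vision
import pickle
for n in("scene","side","wrist"):
    c=vision.capture(n);pickle.dump(c,open(n+"4.pkl","wb"));cv2.imwrite(f"pics/{n}4.png",c["frame"][:,:,::-1])
a=[cv2.imread(f"pics/{n}4.png") for n in("scene","side")]
cv2.imwrite("pics/c4.png",np.hstack([a[0][60:260,120:320],a[1][80:280,180:380]]).repeat(2,0).repeat(2,1))
print(r.get_state()["tcp_pos"])
E
```

```text
[ 0.54858544 -0.0246341   0.26262582]
```

View pics/c4.png

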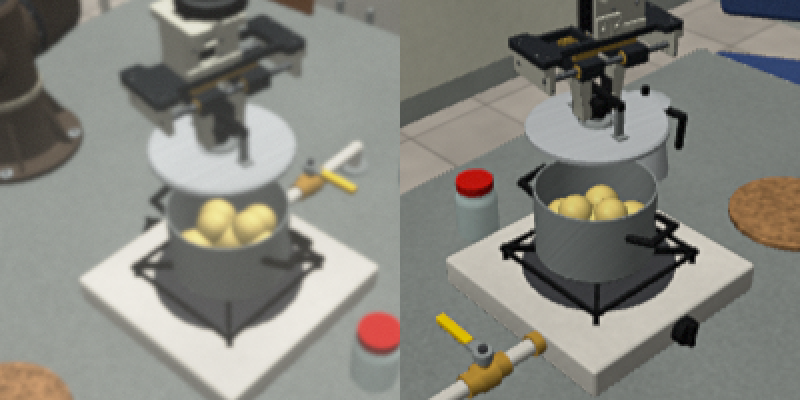

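The pair hangs level above the pan, and the lever still stands square across the pipe. I'll compare the cover centre with the pan centre camera by camera.

```bash
python3 - <<'E'
from h import *
import pickle
from scipy.optimize import least_squares
B={"scene":((190,105,272,162),(195,145,275,215)),"side":((238,125,320,165),(235,150,325,225))}
for n,(b,bp) in B.items():
    c=pickle.load(open(n+"4.pkl","rb"));P,H=cloud(c);Z=P[...,2]
    m=box(*b)&(Z>.262)&(Z<.288)&(H[...,1]<60);q=P[m];z=np.median(q[:,2])
    q=q[abs(q[:,2]-z)<.007]
    h=cv2.convexHull((q[:,:2]*1000).astype(np.float32))[:,0]
    f=least_squares(lambda p:np.hypot(h[:,0]-p[0],h[:,1]-p[1])-87.5,h.mean(0),loss="soft_l1")
    print(n,"cover",len(q),z,circ(h),f.x,np.abs(f.fun).mean())
    q=P[box(*bp)&(Z>.176)&(Z<.19)];print(" pot",len(q),circ(q),q[:,:2].min(0),q[:,:2].max(0))
    c=pickle.load(open(n+"0.pkl","rb"));P,H=cloud(c);Z=P[...,2];q=P[box(*bp)&(Z>.176)&(Z<.19)]
    h=cv2.convexHull((q[:,:2]*1000).astype(np.float32))[:,0];f=least_squares(lambda p:np.hypot(h[:,0]-p[0],h[:,1]-p[1])-80,h.mean(0),loss="soft_l1");print(" pot0 hull",f.x)
c=pickle.load(open("wrist4.pkl","rb"));P,H=cloud(c);Z=P[...,2]
q=P[(Z>.262)&(Z<.288)&(H[...,1]<60)&box(100,100,420,260)];print("wrist",len(q),np.median(q,0))
if len(q)>50:
    h=cv2.convexHull((q[:,:2]*1000).astype(np.float32))[:,0];h=h[h[:,0]>530];f=least_squares(lambda p:np.hypot(h[:,0]-p[0],h[:,1]-p[1])-87.5,h.mean(0),loss="soft_l1");print(f.x,np.abs(f.fun).mean())
E
```

```text
scene cover 2120 0.27534613306354283 (array([549.21441811, -23.67302085]), np.float64(86.6387124862491)) [548.21171634 -22.96859732] 0.7433260029869201
 pot 199 (array([ 0.55225371, -0.02388327]), np.float64(0.07799786724327719)) [ 0.47756568 -0.10413959] [0.63262723 0.05185776]
 pot0 hull [551.66952824 -23.76463514]
side cover 1789 0.2772294594178507 (array([543.54648124, -20.90735066]), np.float64(87.34711443179006)) [543.69372957 -21.00612487] 0.709928965614255
 pot 289 (array([ 0.54860339, -0.02312875]), np.float64(0.0780791784589947)) [ 0.46870233 -0.10579269] [0.62976013 0.05721648]
 pot0 hull [549.08684068 -23.19422108]
wrist 25989 [ 0.5034815  -0.01061414  0.27658969]
[477.78246609  23.96779932] 5.940831751767571
```

Converted, 0.07 m / 0.8 = 0.0875, 0.0006 m / 0.8 = 0.0008.

Request:
drive_effector(increments=[-0.0038,0.0008,0.0063,0,0,0,-0.0038,0.0008,0.025,0,0,0,-0.0038,0.0008,0.05,0,0,0,-0.0038,0.0008,0.0688,0,0,0,-0.0038,0.0008,0.0813,0,0,0,-0.0038,0.0008,0.0875,0,0,0,-0.0038,0.0008,0.0875,0,0,0])

```text
time_s: 16.93
tcp_pos: [0.5514, -0.0241, 0.1916]
eef_rot: [-180.0, -0.1, 168.7]
contact_force: [0.5, 0.6, -4.8]
gripper_width: 0.0231
gripper_force: 25.0
```

Request:
drive_effector(increments=[0,0,0.0025,0,0,0,0,0,0.005,0,0,0,0,0,0.0075,0,0,0,0,0,0.01,0,0,0,0,0,0.01,0,0,0])

```text
time_s: 17.35
tcp_pos: [0.5518, -0.0237, 0.1845]
eef_rot: [180.0, -0.0, 168.8]
contact_force: [-0.1, 0.2, -4.2]
gripper_width: 0.0227
gripper_force: 25.0
```

Request:
drive_effector(increments=[0,0,0.0013,0,0,0,0,0,0.0025,0,0,0,0,0,0.0038,0,0,0,0,0,0.005,0,0,0,0,0,0.005,0,0,0])

```text
time_s: 17.77
tcp_pos: [0.5517, -0.0238, 0.1804]
eef_rot: [-180.0, -0.0, 168.7]
contact_force: [0.1, 0.6, -5.1]
gripper_width: 0.0232
gripper_force: 25.0
```

Converted, 0.0015 m / 0.8 = 0.0019, 0.001 m / 0.8 = 0.0013.

Request:
drive_effector(increments=[0,0,0.0013,0,0,0,0,0,0.0019,0,0,0,0,0,0.0019,0,0,0,0,0,0.0019,0,0,0])

```text
time_s: 18.1
tcp_pos: [0.5519, -0.0237, 0.1791]
eef_rot: [-180.0, -0.0, 168.8]
contact_force: [0.5, -0.1, -4.2]
gripper_width: 0.0234
gripper_force: 25.0
```

Request:
drive_effector(increments=[0,0,0.0006,0,0,0,0,0,0.0013,0,0,0,0,0,0.0013,0,0,0,0,0,0.0013,0,0,0])

```text
time_s: 18.43
tcp_pos: [0.5519, -0.0237, 0.1781]
eef_rot: [-180.0, -0.0, 168.8]
contact_force: [0.7, -0.4, -4.0]
gripper_width: 0.0233
gripper_force: 25.0
```

Request:
drive_effector(increments=[0,0,0.0006,0,0,0,0,0,0.0013,0,0,0,0,0,0.0013,0,0,0,0,0,0.0013,0,0,0])

```text
time_s: 18.77
tcp_pos: [0.552, -0.0238, 0.1778]
eef_rot: [180.0, 0.0, 168.8]
contact_force: [-3.4, 0.3, 3.2]
gripper_width: 0.0231
gripper_force: 25.0
```

Contact came at the predicted home height of 0.178. I'll release, rise to bar height with tips above the knob, and check from the cameras.

Request:
drive_effector(increments=[0,0,0,0,0,0,0,0,0,0,0,0,0,0,0,0,0,0,0,0,0,0,0,0], finger_gap=0.045)

```text
time_s: 19.1
tcp_pos: [0.5522, -0.0237, 0.1772]
eef_rot: [180.0, 0.0, 168.7]
contact_force: [-0.4, 0.6, 0.2]
gripper_width: 0.043
gripper_force: 0.0
```

Request:
drive_effector(increments=[0,0,-0.01,0,0,0,0,0,-0.02,0,0,0,0,0,-0.0275,0,0,0,0,0,-0.0275,0,0,0,0,0,-0.0275,0,0,0])

```text
time_s: 19.52
tcp_pos: [0.5522, -0.0236, 0.1999]
eef_rot: [180.0, 0.1, 168.7]
contact_force: [-0.8, -0.2, -0.1]
gripper_width: 0.0446
gripper_force: 0.0
```

```bash
python3 - <<'E'
from h import *
from plant import r, vision
from scipy.optimize import least_squares
ims=[]
for n,b,cr in(("scene",(180,110,285,190),(120,60)),("side",(230,130,330,200),(180,80))):
    c=vision.capture(n);P,H=cloud(c);Z=P[...,2];ims.append(c["frame"][cr[1]:cr[1]+200,cr[0]:cr[0]+200])
    q=P[box(*b)&(Z>.182)&(Z<.202)&(H[...,1]<60)];A=np.c_[q[:,:2]-q[:,:2].mean(0),np.ones(len(q))];k=np.linalg.lstsq(A,q[:,2],rcond=None)[0]
    h=cv2.convexHull((q[:,:2]*1000).astype(np.float32))[:,0];print(n,len(q),"z",np.median(q[:,2]),"tilt deg",np.degrees(k[:2]),circ(h))
    q=P[box(*b)&(Z>.222)&(Z<.244)&(H[...,2]<70)];print(" black top",len(q),np.percentile(q[:,2],[50,95]) if len(q) else"")
cv2.imwrite("pics/c5.png",np.hstack(ims)[:,:,::-1].repeat(2,0).repeat(2,1))
E
```

```text
scene 2103 z 0.19115920240481743 tilt deg [-0.3341073   0.42807329] (array([552.40217605, -22.6673767 ]), np.float64(87.10301918266768))
 black top 77 [0.23734563 0.24138146]
side 1869 z 0.1928423893673561 tilt deg [ 0.61526111 -0.74366931] (array([547.33158214, -20.22792035]), np.float64(87.37515025285043))
 black top 163 [0.23777725 0.24226598]
```

View pics/c5.png

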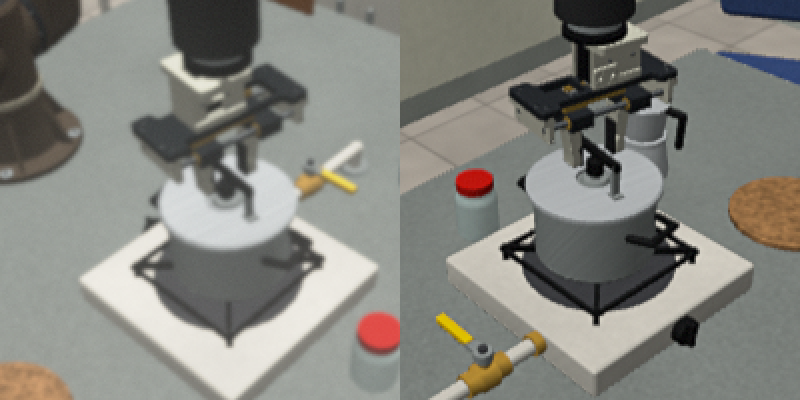

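The cover is level at z=0.192, which is fully home. Now I'll grip the bar.

Request:
drive_effector(increments=[0,0,0,0,0,0,0,0,0,0,0,0,0,0,0,0,0,0,0,0,0,0,0,0,0,0,0,0,0,0,0,0,0,0,0,0,0,0,0,0,0,0,0,0,0,0,0,0,0,0,0,0,0,0,0,0,0,0,0,0], finger_gap=0.002, grip_force=20)

```text
time_s: 20.45
tcp_pos: [0.5518, -0.0237, 0.1991]
eef_rot: [180.0, -0.0, 168.7]
contact_force: [0.8, 0.4, -0.6]
gripper_width: 0.0099
gripper_force: 20.0
```

Request:
drive_effector(increments=[0,0,-0.0013,0,0,0,0,0,-0.0038,0,0,0,0,0,-0.0075,0,0,0,0,0,-0.0125,0,0,0,0,0,-0.0175,0,0,0,0,0,-0.0175,0,0,0])

```text
time_s: 20.95
tcp_pos: [0.5525, -0.0237, 0.2144]
eef_rot: [180.0, 0.1, 168.8]
contact_force: [-0.3, -1.1, -1.4]
gripper_width: 0.0096
gripper_force: 20.0
```

Converted, -0.086 m / 0.8 = -0.1075, -0.082 m / 0.8 = -0.1025.

Request:
drive_effector(increments=[0,0,-0.0075,0,0,0,0,0,-0.0188,0,0,0,0,0,-0.0313,0,0,0,0,0,-0.0438,0,0,0,0,0,-0.0563,0,0,0,0,0,-0.0688,0,0,0,0,0,-0.0813,0,0,0,0,0,-0.0938,0,0,0,0,0,-0.1025,0,0,0,0,0,-0.1075,0,0,0,0,0,-0.1075,0,0,0,0,0,-0.1075,0,0,0])

```text
time_s: 21.95
tcp_pos: [0.5518, -0.0236, 0.299]
eef_rot: [180.0, -0.0, 168.7]
contact_force: [-0.9, -0.4, -2.0]
gripper_width: 0.0099
gripper_force: 20.0
```

Request:
drive_effector(increments=[0,0,0,0,0,0,0,0,0,0,0,0,0,0,0,0,0,0,0,0,0,0,0,0])

```text
time_s: 22.28
tcp_pos: [0.5518, -0.0238, 0.2988]
eef_rot: [-180.0, -0.0, 168.7]
contact_force: [-0.1, -0.0, -1.5]
gripper_width: 0.0096
gripper_force: 20.0
```

```bash
python3 - <<'E'
from h import *
from plant import r, vision
ims=[]
for n,b,cr in(("scene",(180,90,285,190),(120,60)),("side",(220,90,330,200),(180,80))):
    c=vision.capture(n);P,H=cloud(c);Z=P[...,2];ims.append(c["frame"][cr[1]:cr[1]+200,cr[0]:cr[0]+200])
    for lo,hi in((.28,.302),(.18,.195)):
        q=P[box(*b)&(Z>lo)&(Z<hi)&(H[...,1]<60)];A=np.c_[q[:,:2]-q[:,:2].mean(0),np.ones(len(q))];k=np.linalg.lstsq(A,q[:,2],rcond=None)[0];print(n,len(q),np.median(q[:,2]),np.degrees(k[:2]))
cv2.imwrite("pics/c6.png",np.hstack(ims)[:,:,::-1].repeat(2,0).repeat(2,1))
E
```

```text
scene 2382 0.29087043212873254 [-0.57292451  0.56597449]
scene 1737 0.18730700772062392 [-0.39178727  0.47580746]
side 1904 0.29260712085839474 [ 0.69144349 -0.76940278]
side 1740 0.18899720698824574 [ 0.41183064 -0.53040099]
```

View pics/c6.png

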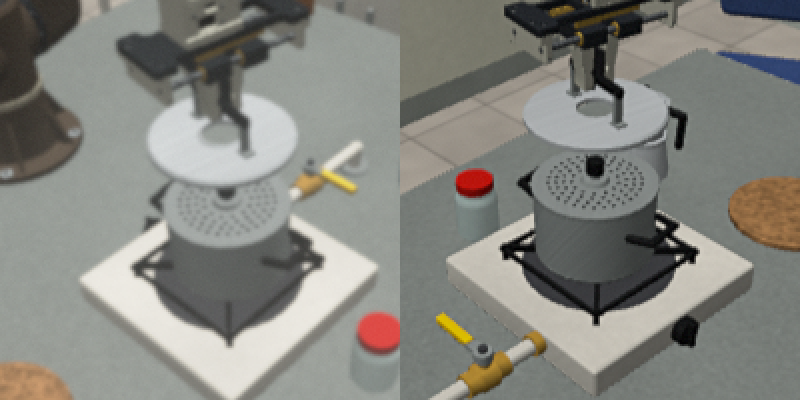

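The cover is held level 10 cm up. The strainer lid's top face is at 0.188 m, so it is home and level, and the lever is closed. I'll hand in.

```bash
python3 -c "
from plant import r, vision
print(r.close_job())"
```

```text
the job is handed in; nothing more can be done
None
```

The job is handed in (the hand-in returned no verdict): the gas lever is closed against its stop, the strainer lid sits home and level in the saucepan, and the cover is held level about 10 cm above it, at 22 s on the clock.

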